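# Clear the blown fuses from the clip strip

### The arm

A 6-joint arm with a two-finger parallel gripper is mounted at the origin on the work surface. World frame = base frame: x ahead of the robot, y to its left, z up, the work surface at z = 0. Lengths are in m, angles in rad, forces in N, time in s.
With the tool pointing down it reaches from about 0.375 to 0.9 m from the base axis. Payload 3.1 kg.
Tool frame: the origin (TCP) lies at the very end of the fingers, on their centre line; the grasp point (between the pads) lies 19 mm behind it; x points along the fingers, z is the direction in which the jaws open and shut, and the axes are right-handed (so a half turn about x gives the same grasp; the last joint's range is limited). The gripper opens to 85 mm and grips with 20 to 120 N. Pads are 22 mm wide; open, the fingers measure 114 mm over their backs; the gripper's body (76 mm by 85 mm) begins 54 mm behind the grasp point. The pads swing forward as they close: fully open they stand 13 mm farther back than shut.
Start: joints at [-1.476, 0.527, 1.433, -0, 1.181, -0.178], TCP at [0.169, -0.602, 0.195] pointing down, gripper open.
Joint ranges: [-3.08, 3.08], [-0.75, 2.2], [0.22, 2.44], [-1.43, 4.57], [0, 2.65], [-2.85, 2.85]. Speed limits (rad/s): [2.79, 2.79, 3.14, 3.14, 3.14, 3.14].

### API

Orientations are given as a unit quaternion [x, y, z, w].
In Python, from station import manip, viewer, job gives the robot as it stands.
- The arm moves only by the tool move_arm, never from a script. Its argument "deltas" is one flat list of numbers, 7 for each row, row after row: the finger opening in mm, from 0 to 85.4, then the shift along the tool's x, y, z in mm, then the turn, a rotation vector about the tool's x, y, z in degrees. In form: [jaw, tx, ty, tz, rx, ry, rz, jaw, tx, ty, tz, rx, ry, rz, ...]. A call has 1 to 10 rows; each row shifts and turns the commanded pose from where the row before left it, along the tool's axes as they then stand; what a row does not reach is not made up. A row lasts 1/10 s, in which the tool goes at most 50 mm and 8.59 degrees, less where a joint would pass 70% of its speed; a pose out of reach is approached as far as the arm can. A call is refused whole if a number of a shift passes 50 or a number of a turn 8.59, either way. A call with a gripper value outside its range is refused whole. The fingers move at their own pace and stop on an object; "force" is the grip in N (left out, the last holds). Time passes only in rows, so rows that do not move let the fingers close. It gives the time, the measured TCP pose, the force and the opening at its end, in the units of the state.
- manip.sense(): the state, without advancing time (a new reading comes with each control period).
- viewer.snapshot(name): name is "scene" or "top" or "wrist"; returns a dict with "image" (400x640x3 uint8, red, green, blue), "depth" (400x640 float32, m along the optical axis (not along the pixel's ray), 0 where there is no reading), "fovy" (degrees; the focal length in pixels is half the picture's height over the tangent of half this angle, whatever the lens; pixels are square), "cx", "cy" (the principal point, pixels), "k1" (the pictures are not rectified: a ray, as slopes to the right and down, at radius r is drawn at 1 + k1 r^2 times it, then the intrinsics apply), "R" (3x3) and "t" (3): a world point X has camera coordinates R X + t. Camera axes: x right, y down, z forward; pixel columns grow to the right and rows downward; lengths in m; the calibration is good to about 2 mm. A picture is of the moment at which its call begins.
- job.sign_off(): hands the job in, once; it reports no verdict.
The state is a dict: "t": time; "q": joint angles; "qd": joint speeds; "tau": joint torques, N m; "tcp_pos": TCP position; "tool_rot": TCP orientation; "force": force on the tool from outside, world axes, zero at the start; "ft_torque": the same for the moment, N m; "finger_gap": opening from 0.0 (shut) to 1.0 (fully open).
Only numpy, scipy, OpenCV 4.12 (cv2) and the standard library are available. Lean on these libraries where they do the work, as an engineer would, in place of code of your own. Each camera call takes 0.05 s, during which the arm holds its last target.

### The job

Two of the three fuses in the sprung clip strip have blown: they are the ones with a red band. Pull them out of their clips one at a time and lay each flat on the floor of the yellow tray, not dropped from a height, before you pull the next. Leave the good green-banded fuse clipped in its place.

Things in the scene. Friction and masses are not known exactly. Their poses are not given: they have to be found in the camera images.
- red_fuse_a: Blown fuse: red band round a square white ceramic body, 22 x 22 mm, 46 mm long; a round steel cap (20 mm across, 15 mm long) on each end; 76 mm in all, 75 g. Origin at its very centre, at the start 41 mm above the bench; y along its length, z up, x across. Lies level in a clip strip: sprung brass jaws close over each cap; pulled straight up it snaps out at 9 to 15 N.
- red_fuse_b: The other blown fuse, the same in size, look and axes, in the same strip. The jaws stand only beside the caps (25 to 36 mm from the fuse's centre along y, up to 58 mm above the bench): the middle is free to grip across x, from above. Below it, a rib 14 mm wide, its top at 30 mm, on a base 64 mm wide, 8 mm high.
- green_fuse: Good fuse: the same but with a green band; it stays in its clips. The three fuses lie end to end in one line along the strip (grey, 310 mm long, fixed to the bench), centres 96 mm apart, in any order.
- tray: Yellow open tray fixed to the bench right (-y) of the strip, 240 mm (x) by 140 mm (y) by 28 mm high, walls and floor 4 mm thick. Origin at the centre of its underside, on the bench; x along its long side. A fuse lying on its floor has its centre 15 mm above the bench. The grey bin elsewhere is not it.
There are look-alikes about, which are no part of the job. Leave any brown or turquoise look-alike of the red_fuse_a alone.

How it is judged:
By the outcome, as a careful person would: the job done as asked, in the order asked, and still so for the second after the job is handed in, with the robot touching nothing.
It also fails if it takes over 64 s, if anything falls off the work surface, if the arm or the gripper's body presses on something with over 40 N, if the wrist force passes 120 N, or if a joint passes its speed limit or range.

## Working session

There is one attempt and no reset: what is moved stays moved. The work goes in short steps, Python scripts to look and compute and a tool call to move; the robot and the scene stay as the last step left them, time stands still between calls to the robot, and variables do not carry over. Pictures are saved under pics/ and viewed, and the job is handed in when it is done.

Besides the shell and the picture viewer there is one more tool, called after "Request:" as name(argument=value, ...) on one line, values as JSON. move_arm: Moves the arm, as the interface text tells. Its arguments: {"type":"object","properties":{"deltas":{"type":"array"},"force":{"type":"number"}},"required":["deltas"]}

```bash
mkdir -p pics; ls; python3 - <<'E'
from station import manip, viewer, job
import cv2, numpy as np, pickle
print(manip.sense())
for n in ["scene","top","wrist"]:
    s=viewer.snapshot(n); pickle.dump(s,open(f"pics/{n}0.pkl","wb"))
    cv2.imwrite(f"pics/{n}0.png",s["image"][:,:,::-1])
    print(n,s["fovy"],s["cx"],s["cy"],s["k1"],s["R"],s["t"])
E
```

```text
pics
{'t': 0.0, 'q': array([-1.47550259e+00,  5.28453383e-01,  1.43388013e+00, -2.44868342e-05,
        1.18140518e+00, -1.78480230e-01]), 'qd': array([-0.00081217, -0.00099135, -0.00012731, -0.00031607, -0.00180999,
        0.00093407]), 'tau': array([-1.31214110e-03, -4.42350626e+01, -1.78026921e+01, -3.86630918e-04,
        8.38292734e-03, -4.83075212e-06]), 'tcp_pos': array([ 0.16893635, -0.60092157,  0.19384861]), 'tool_rot': array([ 0.42764292,  0.56407404, -0.42653705,  0.56303478]), 'force': array([ 1.14265829, -0.35559944,  0.35916328]), 'ft_torque': array([ 0.00303575,  0.01386532, -0.04040164]), 'finger_gap': 1.0018465310486877}
scene 45.08054185333006 315.74131698524945 193.5784332072869 -0.051465720741092444 [[ 0.56225245  0.8268974   0.01062436]
 [ 0.53623458 -0.3547745  -0.76589002]
 [-0.62954321  0.43632069 -0.64288381]] [-0.2761879  -0.20257283  1.53777514]
top 53.0416713018692 324.21742468775017 196.59353680242657 -0.028628740287297533 [[-0.00599293 -0.99987651  0.01452787]
 [-0.99505475  0.00452233 -0.09922494]
 [ 0.09914698 -0.01505067 -0.99495897]] [-0.00989137  0.49068419  0.97001875]
wrist 67.6340102994078 314.73679184970194 200.46032655636762 -0.00802349748084923 [[ 0.27105377 -0.96256161 -0.00223836]
 [-0.9087057  -0.25665371  0.32921546]
 [-0.31746465 -0.08720108 -0.94425217]] [-0.62487302 -0.04346578  0.38052948]
```

View pics/top0.png

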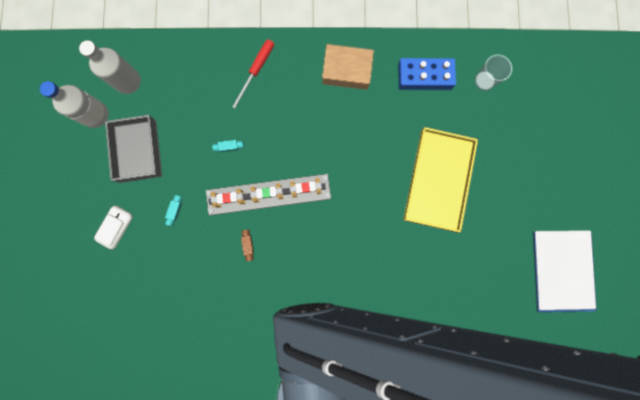

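View pics/scene0.png

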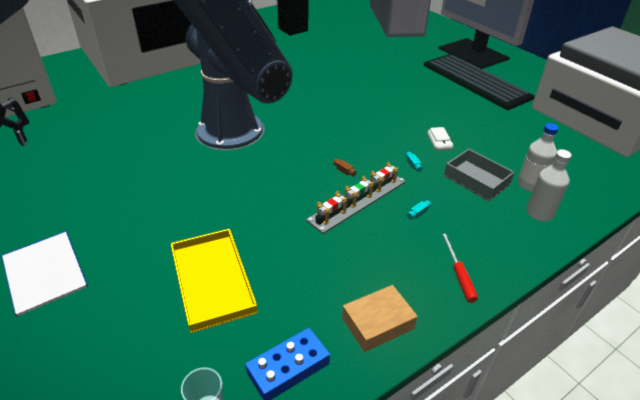

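View pics/wrist0.png

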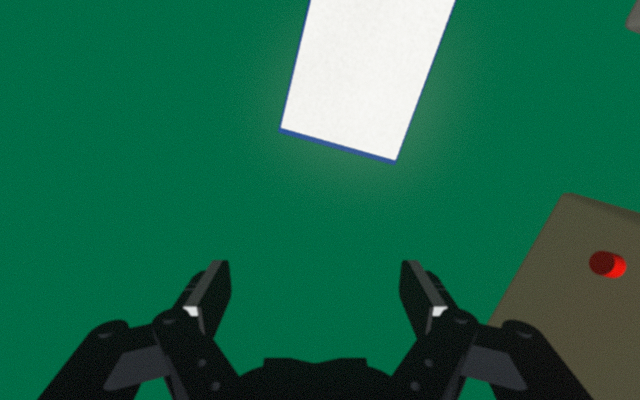

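The strip runs red (227,198), green (266,192), red (306,187) in the top view. The tray is around (441,180). I'll enlarge both and measure.

```bash
cat > h.py <<'E'
import numpy as np, cv2, pickle
def K(s):
    f=s["image"].shape[0]/2/np.tan(np.radians(s["fovy"]/2)); return f
def ray(s,u,v):
    f=K(s); d=np.array([(u-s["cx"])/f,(v-s["cy"])/f]); p=d.copy()
    for _ in range(20): p=d/(1+s["k1"]*(p@p))
    return np.array([p[0],p[1],1.])
def atz(s,u,v,z):
    R=np.array(s["R"]);t=np.array(s["t"]); C=-R.T@t; d=R.T@ray(s,u,v)
    return C+d*(z-C[2])/d[2]
def dep(s,u,v):
    R=np.array(s["R"]);t=np.array(s["t"]); return R.T@(ray(s,u,v)*s["depth"][int(round(v)),int(round(u))]-t)
def proj(s,X):
    p=np.array(s["R"])@X+s["t"]; x=p[:2]/p[2]; x=x*(1+s["k1"]*(x@x)); return K(s)*x+[s["cx"],s["cy"]]
def crop(s,u0,v0,u1,v1,k,name):
    im=s["image"][v0:v1,u0:u1,::-1]; cv2.imwrite(name,cv2.resize(im,None,fx=k,fy=k,interpolation=cv2.INTER_CUBIC))
E
python3 - <<'E'
from h import *
s=pickle.load(open("pics/top0.pkl","rb"))
crop(s,200,165,340,220,5,"pics/strip.png"); crop(s,395,120,485,240,5,"pics/tray.png")
hsv=cv2.cvtColor(s["image"],cv2.COLOR_RGB2HSV).astype(int)
sub=s["image"].astype(int)
red=((sub[...,0]>150)&(sub[...,1]<90)&(sub[...,2]<90)).astype('uint8')
red[:170]=0;red[215:]=0;red[:,:200]=0;red[:,340:]=0
n,l,st,c=cv2.connectedComponentsWithStats(red)
for i in range(1,n):
    if st[i,4]>10: print(c[i],st[i],atz(s,*c[i],.052),dep(s,*c[i]))
yl=((sub[...,0]>180)&(sub[...,1]>150)&(sub[...,2]<90)).astype('uint8')
n,l,st,c=cv2.connectedComponentsWithStats(yl);i=1+np.argmax(st[1:,4])
pts=np.argwhere(l==i)[:,::-1]
b=cv2.boxPoints(cv2.minAreaRect(pts.astype(np.float32)));print(b,st[i])
for p in b: print(atz(s,*p,.028))
for u,v in [(441,180),(425,215),(460,140)]: print(dep(s,u,v))
E
```

```text
[[422.76474 130.94121]
 [423.52945 127.88237]
 [428.00003 129.00002]
 [427.23532 132.05885]] [423 128   6   4  11]
[ 0.65602099 -0.26271104  0.028     ]
[ 0.66394553 -0.26492201  0.028     ]
[ 0.66105424 -0.27622976  0.028     ]
[ 0.65313216 -0.27400843  0.028     ]
[ 0.53385006 -0.311764    0.00511536]
[ 0.44470275 -0.26852465  0.0021933 ]
[ 0.6388118  -0.36615721  0.00269424]
```

View pics/strip.png

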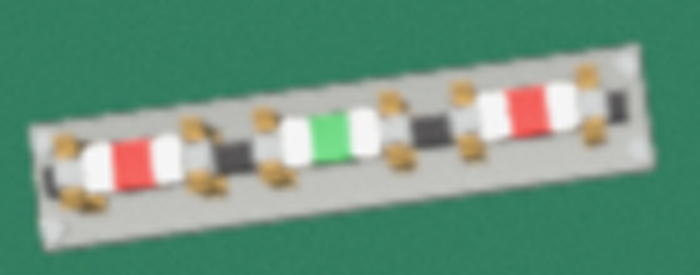

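View pics/tray.png

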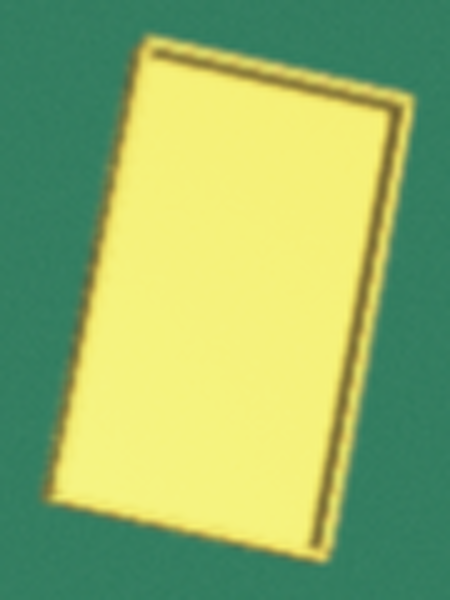

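The strip crop shows band tops at about (132,164), green (330,138) and (528,111). The tray rim corners are (148,38), (413,97), (328,560) and (46,497).

```bash
python3 - <<'E'
from h import *
s=pickle.load(open("pics/top0.pkl","rb"))
P=[]
for u,v in [(132,164),(330,138),(528,111)]:
    p=atz(s,200+u/5-.4,165+v/5-.4,.052);P.append(p);print(p,dep(s,200+u/5-.4,165+v/5-.4))
P=np.array(P);print(np.diff(P,axis=0),np.linalg.norm(np.diff(P,axis=0),axis=1),np.degrees(np.arctan2(*(P[0]-P[2])[:2])))
C=np.array([atz(s,395+u/5-.4,120+v/5-.4,.028) for u,v in [(148,38),(413,97),(328,560),(46,497)]])
print(C,C.mean(0)); E=np.roll(C,-1,0)-C;print(np.linalg.norm(E,axis=1),np.degrees(np.arctan2(E[:,1],E[:,0])))
E
```

```text
[0.48700626 0.22442977 0.052     ] [0.48670837 0.22373372 0.05501695]
[0.49917205 0.12923849 0.052     ] [0.49902354 0.12906282 0.05333323]
[0.51187792 0.03376262 0.052     ] [0.51182455 0.03374869 0.0524284 ]
[[ 0.01216579 -0.09519128  0.        ]
 [ 0.01270588 -0.09547587  0.        ]] [0.09596555 0.09631761] -7.4320101616556835
[[ 0.66571616 -0.26669148  0.028     ]
 [ 0.63524814 -0.40119314  0.028     ]
 [ 0.40177998 -0.34809458  0.028     ]
 [ 0.43378568 -0.20860102  0.028     ]] [ 0.53413249 -0.30614506  0.028     ]
[0.13790937 0.23943023 0.1431182  0.23909464] [-102.76353627  167.18695752   77.07759513  -14.06131558]
```

```bash
cat >> h.py <<'E'
from scipy.spatial.transform import Rotation as Ro
def rot(yaw): # tool x down, z along (cos yaw, sin yaw)
    x=np.array([0,0,-1.]);z=np.array([np.cos(yaw),np.sin(yaw),0]);y=np.cross(z,x);return Ro.from_matrix(np.c_[x,y,z])
def goto(p,yawdeg,st):
    R=Ro.from_quat(st["tool_rot"]);d=R.inv().apply(np.array(p)-st["tcp_pos"])*1000
    for y in (yawdeg,yawdeg+180): print("yaw",y,"turn",np.degrees((R.inv()*rot(np.radians(y))).as_rotvec()).round(2))
    print("shift now-axes",d.round(1)," dworld mm",((np.array(p)-st["tcp_pos"])*1000).round(1))
E
python3 - <<'E'
from h import *
from station import manip
st=manip.sense(); print(Ro.from_quat(st["tool_rot"]).as_matrix().round(3))
goto([.512,.034,.16],7.43,st); goto([.487,.2245,.16],7.43,st)
E
```

```text
[[-0.     0.963  0.27 ]
 [ 0.002  0.27  -0.963]
 [-1.     0.    -0.002]]
yaw 7.43 turn [-8.174e+01 -7.000e-02 -8.000e-02]
yaw 187.43 turn [ 9.826e+01 -9.000e-02  7.000e-02]
shift now-axes [  35.1  502.  -518.6]  dworld mm [343.  635.1 -34. ]
yaw 7.43 turn [-8.174e+01 -7.000e-02 -8.000e-02]
yaw 187.43 turn [ 9.826e+01 -9.000e-02  7.000e-02]
shift now-axes [  35.4  529.4 -708.8]  dworld mm [318.  825.6 -34. ]
```

Request:
move_arm(deltas=[85, 0, 25.1, -25.9, 0, 0, 0, 85, 0, 25.1, -25.9, 0, 0, 0, 85, 0, 25.1, -25.9, 0, 0, 0, 85, 0, 25.1, -25.9, 0, 0, 0, 85, 0, 25.1, -25.9, 0, 0, 0, 85, 0, 25.1, -25.9, 0, 0, 0, 85, 0, 25.1, -25.9, 0, 0, 0, 85, 0, 25.1, -25.9, 0, 0, 0, 85, 0, 25.1, -25.9, 0, 0, 0, 85, 0, 25.1, -25.9, 0, 0, 0])

```text
t: 1.15
tcp_pos: [0.3411, -0.2831, 0.1948]
tool_rot: [0.427, 0.563, -0.427, 0.563]
force: [-0.2, -0.0, 0.9]
finger_gap: 0.997
```

Request:
move_arm(deltas=[85, 0, 25.1, -25.9, 0, 0, 0, 85, 0, 25.1, -25.9, 0, 0, 0, 85, 0, 25.1, -25.9, 0, 0, 0, 85, 0, 25.1, -25.9, 0, 0, 0, 85, 0, 25.1, -25.9, 0, 0, 0, 85, 0, 25.1, -25.9, 0, 0, 0, 85, 0, 25.1, -25.9, 0, 0, 0, 85, 0, 25.1, -25.9, 0, 0, 0, 85, 0, 25.1, -25.9, 0, 0, 0, 85, 0, 25.1, -25.9, 0, 0, 0])

```text
t: 2.15
tcp_pos: [0.5126, 0.0343, 0.1947]
tool_rot: [0.427, 0.564, -0.427, 0.564]
force: [0.3, -0.5, -1.0]
finger_gap: 0.992
```

Request:
move_arm(deltas=[85, 0, 0, 0, -8.17, 0, 0, 85, 0, 0, 0, -8.17, 0, 0, 85, 0, 0, 0, -8.17, 0, 0, 85, 0, 0, 0, -8.17, 0, 0, 85, 0, 0, 0, -8.17, 0, 0, 85, 0, 0, 0, -8.17, 0, 0, 85, 0, 0, 0, -8.17, 0, 0, 85, 0, 0, 0, -8.17, 0, 0, 85, 0, 0, 0, -8.17, 0, 0, 60, 0, 0, 0, -8.17, 0, 0])

```text
t: 3.15
tcp_pos: [0.512, 0.0328, 0.1946]
tool_rot: [-0.048, 0.706, 0.048, 0.705]
force: [0.1, 0.7, -0.4]
finger_gap: 0.853
```

```bash
python3 - <<'E'
from h import *
from station import manip,viewer
st=manip.sense(); print(st["t"],st["tcp_pos"],st["q"].round(3),st["finger_gap"])
goto([.512,.034,.16],7.43,st)
s=viewer.snapshot("wrist"); pickle.dump(s,open("pics/wrist1.pkl","wb")); cv2.imwrite("pics/wrist1.png",s["image"][:,:,::-1])
print(proj(s,np.array([.512,.034,.052])))
E
```

```text
3.15 [0.51201342 0.03278672 0.19460308] [-0.154  0.378  1.71  -0.     1.054 -0.289] 0.8527458219880044
yaw 7.43 turn [ 0.29 -0.03 -0.01]
yaw 187.43 turn [-1.7971e+02  1.0000e-02 -5.0000e-02]
shift now-axes [34.6  1.2  0.2]  dworld mm [ -0.    1.2 -34.6]
[315.34391967 175.75128824]
```

View pics/wrist1.png

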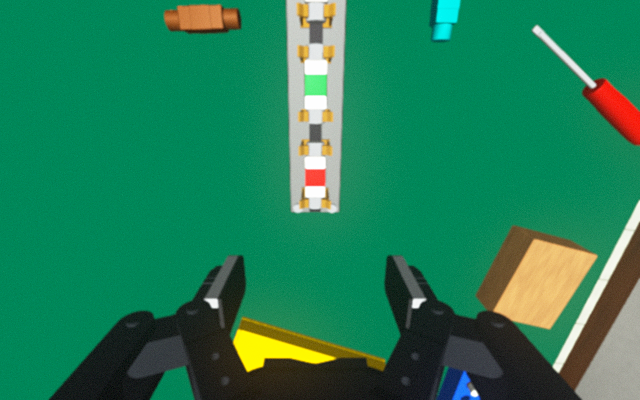

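Wrist view: the red band is centred at (315.5,178.5), within 3 px of the prediction, and the strip is upright between the fingers. Descending.

Request:
move_arm(deltas=[55, 25, 0, 0, 0.2, 0, 0, 55, 25, 0, 0, 0, 0, 0, 55, 25, 0, 0, 0, 0, 0, 55, 25, 0, 0, 0, 0, 0, 55, 20, 0, 0, 0, 0, 0, 55, 15, 0, 0, 0, 0, 0, 55, 15, 0, 0, 0, 0, 0, 55, 12, 0, 0, 0, 0, 0, 55, 10, 0, 0, 0, 0, 0, 55, 0, 0, 0, 0, 0, 0])

```text
t: 4.2
tcp_pos: [0.5114, 0.0328, 0.0216]
tool_rot: [-0.044, 0.707, 0.044, 0.705]
force: [-0.4, 0.4, -0.7]
finger_gap: 0.646
```

```bash
python3 - <<'E'
from h import *
from station import manip,viewer
st=manip.sense(); print(st["t"],st["tcp_pos"],st["force"],st["finger_gap"])
s=viewer.snapshot("wrist"); cv2.imwrite("pics/wrist2.png",s["image"][:,:,::-1])
E
```

```text
4.2 [0.51141847 0.03283986 0.02164877] [-0.40411587  0.35311117 -0.68492861] 0.6461520207569158
```

View pics/wrist2.png

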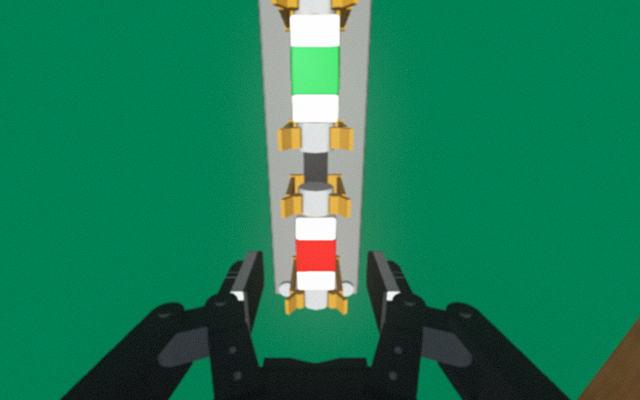

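The fuse body (295–336, 218–290) sits centred between the pads (inner faces about 262 and 368). Closing.

Request:
move_arm(deltas=[15, 0, 0, 0, 0, 0, 0, 15, 0, 0, 0, 0, 0, 0, 15, 0, 0, 0, 0, 0, 0, 15, 0, 0, 0, 0, 0, 0, 15, 0, 0, 0, 0, 0, 0, 15, 0, 0, 0, 0, 0, 0], force=70)

```text
t: 4.85
tcp_pos: [0.5123, 0.0327, 0.023]
tool_rot: [-0.044, 0.706, 0.044, 0.706]
force: [-0.4, 0.8, 1.0]
finger_gap: 0.174
```

```bash
python3 - <<'E'
from h import *
from station import manip,viewer
for n in ["wrist","scene"]:
    s=viewer.snapshot(n); cv2.imwrite(f"pics/{n}3.png",s["image"][:,:,::-1])
    if n=="scene": crop(s,240,100,440,260,4,"pics/scene3c.png")
E
```

```text
(no output)
```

View pics/wrist3.png

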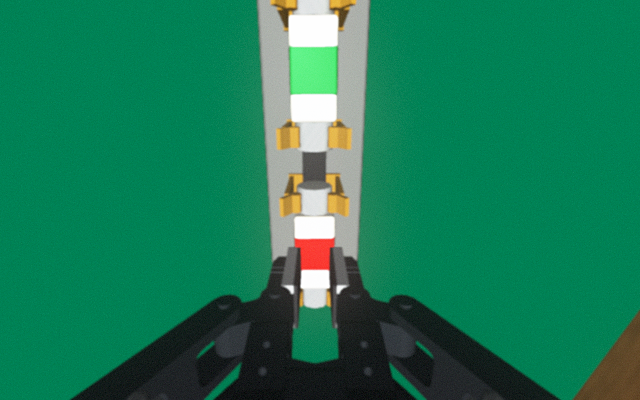

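View pics/scene3c.png

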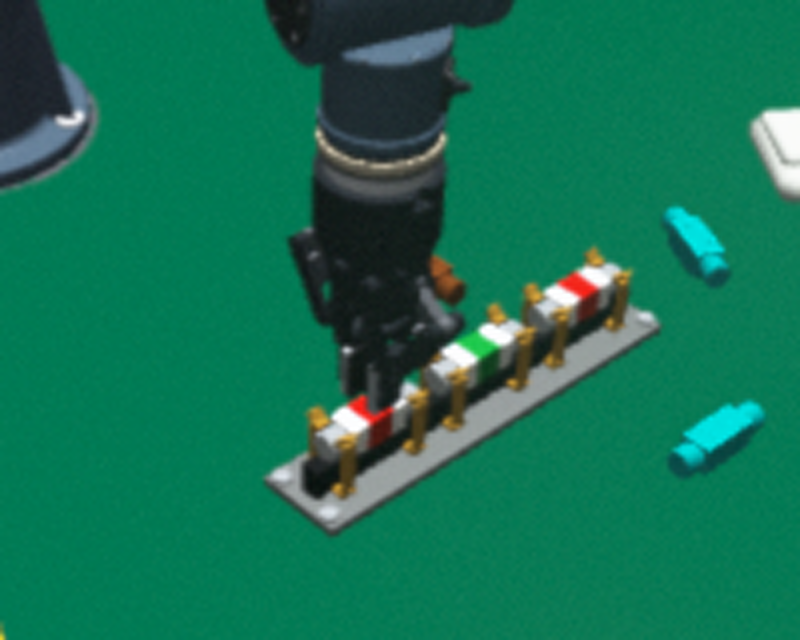

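```bash
python3 - <<'E'
from h import *
from station import manip,viewer
st=manip.sense();print(st["t"],st["finger_gap"],st["tcp_pos"])
s=viewer.snapshot("scene"); pickle.dump(s,open("pics/scene4.pkl","wb"))
crop(s,300,170,380,230,10,"pics/scene4c.png")
g=lambda x,y:dep(s,300+x/10,170+y/10).round(4)
for p in [(333,185),(333,190),(333,195),(333,199),(333,202),(328,195),(326,200),(335,207),(335,203),(328,205),(322,208)]: print(p,dep(s,*p).round(4))
for p in [(.512,.033,.022),(.5,.033,.022),(.525,.033,.022),(.512,.033,.052),(.523,.033,.052),(.523,.044,.041),(.523,.022,.041)]: print(p,(proj(s,np.array(p))-[300,170])*10)
E
```

```text
4.95 0.17481708988478306 [0.51226127 0.03275742 0.02284072]
(333, 185) [0.5339 0.0182 0.1271]
(333, 190) [0.5294 0.0223 0.107 ]
(333, 195) [0.5266 0.0251 0.0881]
(333, 199) [0.5264 0.0257 0.075 ]
(333, 202) [0.526  0.0265 0.0647]
(328, 195) [0.5078 0.0241 0.0754]
(326, 200) [0.4507 0.0605 0.0008]
(335, 207) [0.5252 0.0341 0.044 ]
(335, 203) [0.524  0.0343 0.0562]
(328, 205) [0.5171 0.0182 0.0524]
(322, 208) [ 5.178e-01 -2.000e-04  5.210e-02]
(0.512, 0.033, 0.022) [312.80333709 407.88177351]
(0.5, 0.033, 0.022) [285.27253366 381.47820612]
(0.525, 0.033, 0.022) [343.01345365 436.85477934]
(0.512, 0.033, 0.052) [316.59950796 318.12710832]
(0.523, 0.033, 0.052) [342.57453146 342.49777186]
(0.523, 0.044, 0.041) [376.74866069 359.57605561]
(0.523, 0.022, 0.041) [304.97382572 392.13396903]
```

View pics/scene4c.png

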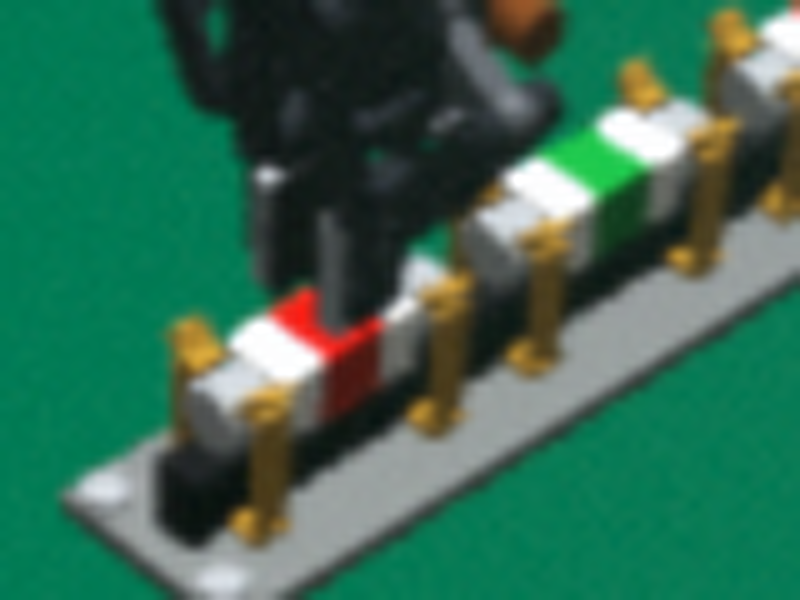

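```bash
python3 - <<'E'
from h import *
s=pickle.load(open("pics/scene4.pkl","rb"))
for v in range(186,212):
    row=[]
    for u in range(324,346,1):
        p=dep(s,u,v); c=s["image"][v,u].astype(int)
        row.append(f"{p[2]*1000:4.0f}{'*' if c.max()<75 else ' '}")
    print(v," ".join(row))
w=None
E
```

```text
186   99   101*  102   103*  104*   99*   99*   96*  116*  121*  124*  122*  122*  112*  111*  111*  115*  134*  139*  141*  142*  143*
187    4    98    97   100    97    98*   95*   91*  115*  116*  118*  121*  116*  113*  113*  113*  129*  132*  135*  135*  140*  142*
188    2    98    96    95    96*   91*   92*   89*  112*  111*  112*  116*  115*  114*  117*  125*  127*  129*  131*  135*  136*  137*
189    1    92*   94*   94*   92*   90*   91*   86*  109*  109*  110*  112*  112*  112*  121*  122*  124*  128*  129*  130*  133*  134*
190   81    86*   91*   93*   88*   86*   86*   84*  107*  107*  110*  110*  108*  116*  117*  118*  121*  124*  126*  125*  131*  115*
191    4    84*   88*   88*   86*   85*   80*   80*  104*  106*  103*  106*  103*  112*  113*  118*  118*  120*  124*  125*  112*  107*
192   77    83*   84*   83*   81*   80*   78*   96*   99   103*  101*  103*  103*  109*  113*  111*  119*  119*  117*  109*   -1*   43*
193   71    75*   79*   82*   80*   78*   69*   94*   95*   96*   95*   95*   99*   97*  110*  111*  112*  113*    1*    1     0    38 
194    5    
[... 1734 characters left out ...]
25*   33*   33*   32*
207   54    53    54    53    52    51    51    48    47    47    45*   44    41    36    33    32*   25*   23*   25*   33*   33*   28*
208   50    51    49    51    60    51    49    46    46    40    41*   38    36*   33    26*   25*   22*   22*   16*   26*   27*   23 
209   52    57    60    59    55    48    45    46    41    35*   37*   34*   29*   27*   25*   23*   19*   18*   14*   25*   22*   20 
210   54    57    59    49    51    48    43    39    40    35*   33    28*   25*   20*   20*   20*   14*   12    14    23    18    17 
211   49    48    52    50    48    40    39    37    36    32*   29*   22*   19*   17*   19*   13*    9    11    10    18    14    12
```

```bash
python3 - <<'E'
from h import *
from station import manip,viewer
s=viewer.snapshot("wrist");pickle.dump(s,open("pics/wrist5.pkl","wb"))
print("cam",-np.array(s["R"]).T@s["t"], manip.sense()["tcp_pos"])
for p in [(293,252),(293,260),(292,280),(338,252),(338,260),(338,280),(282,265),(315,240),(315,255),(315,70),(280,300),(265,220),(200,100)]: print(p,dep(s,*p).round(4), s["image"][p[1],p[0]])
E
```

```text
cam [0.50166463 0.11586496 0.20109803] [0.51225645 0.03274823 0.02281572]
(293, 252) [0.5    0.0414 0.068 ] [104 102 101]
(293, 260) [0.5005 0.0411 0.0752] [101 103  99]
(292, 280) [0.5012 0.0411 0.0916] [ 97 100  96]
(338, 252) [0.5224 0.044  0.0676] [112 107 107]
(338, 260) [0.5218 0.0441 0.0757] [106 103 101]
(338, 280) [0.5206 0.0439 0.0922] [ 99 100  97]
(282, 265) [0.4954 0.0364 0.0732] [47 46 44]
(315, 240) [0.5111 0.0412 0.0516] [251  61  52]
(315, 255) [0.5123 0.0318 0.0515] [251  60  53]
(315, 70) [0.5001 0.1275 0.0512] [ 92 240 130]
(280, 300) [0.4976 0.0416 0.1062] [32 36 37]
(265, 220) [ 4.761e-01  2.670e-02 -4.000e-04] [ 33 131  89]
(200, 100) [ 0.4283  0.1047 -0.0014] [  0 125  82]
```

```bash
python3 - <<'E'
from h import *
s=pickle.load(open("pics/wrist5.pkl","rb"))
for u in (286,290,294,336,340,344):
    print(u,[(v,*(dep(s,u,v)*1000).round(0).astype(int)) for v in range(242,262,2)])
crop(s,240,200,400,320,5,"pics/w5c.png")
E
```

```text
286 [(242, np.int64(493), np.int64(14), np.int64(7)), (244, np.int64(493), np.int64(13), np.int64(7)), (246, np.int64(494), np.int64(11), np.int64(6)), (248, np.int64(494), np.int64(10), np.int64(7)), (250, np.int64(494), np.int64(8), np.int64(7)), (252, np.int64(494), np.int64(7), np.int64(8)), (254, np.int64(494), np.int64(5), np.int64(7)), (256, np.int64(497), np.int64(41), np.int64(71)), (258, np.int64(497), np.int64(42), np.int64(75)), (260, np.int64(497), np.int64(41), np.int64(76))]
290 [(242, np.int64(496), np.int64(15), np.int64(7)), (244, np.int64(496), np.int64(13), np.int64(6)), (246, np.int64(497), np.int64(12), np.int64(7)), (248, np.int64(502), np.int64(116), np.int64(201)), (250, np.int64(498), np.int64(41), np.int64(66)), (252, np.int64(498), np.int64(41), np.int64(68)), (254, np.int64(499), np.int64(40), np.int64(69)), (256, np.int64(499), np.int64(41), np.int64(71)), (258, np.int64(499), np.int64(41), np.int64(73)), (260, np.int64(499), np.int64(41), np.int64(75))]
294 [(242, np.int64(500), np.int64(38), np.int64(50)), (244, np.int64(500), np.int64(36), np.int64(50
[... 1203 characters left out ...]
)), (254, np.int64(523), np.int64(44), np.int64(69)), (256, np.int64(523), np.int64(44), np.int64(72)), (258, np.int64(523), np.int64(44), np.int64(73)), (260, np.int64(523), np.int64(44), np.int64(75))]
344 [(242, np.int64(535), np.int64(20), np.int64(6)), (244, np.int64(535), np.int64(18), np.int64(7)), (246, np.int64(535), np.int64(17), np.int64(7)), (248, np.int64(536), np.int64(15), np.int64(7)), (250, np.int64(536), np.int64(14), np.int64(8)), (252, np.int64(536), np.int64(12), np.int64(8)), (254, np.int64(536), np.int64(11), np.int64(8)), (256, np.int64(536), np.int64(10), np.int64(9)), (258, np.int64(526), np.int64(40), np.int64(66)), (260, np.int64(526), np.int64(41), np.int64(69))]
```

View pics/w5c.png

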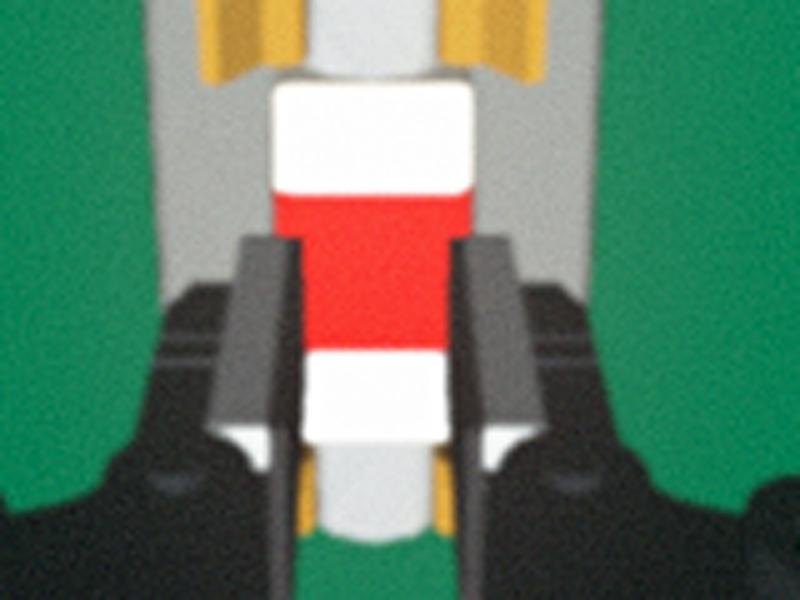

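The wrist and scene depth agree that the fingertips end at z ≈ 0.062, although the TCP reads 0.023. The real tips are therefore about 39 mm short of the reported TCP, and the jaws shut above the fuse without touching it. The pads run from z = 62 to 100 mm, so the grasp point 19 mm behind the real tip still holds. I'll open, go down about 38 mm more with force checks, then regrip.

Request:
move_arm(deltas=[55, 0, 0, 0, 0, 0, 0, 55, 0, 0, 0, 0, 0, 0, 55, 0, 0, 0, 0, 0, 0, 55, 0, 0, 0, 0, 0, 0, 55, 5, 0, 0, 0, 0, 0, 55, 5, 0, 0, 0, 0, 0, 55, 5, 0, 0, 0, 0, 0, 55, 5, 0, 0, 0, 0, 0])

```text
t: 5.85
tcp_pos: [0.5121, 0.0328, 0.0022]
tool_rot: [-0.044, 0.706, 0.044, 0.706]
force: [0.5, 0.2, -0.2]
finger_gap: 0.645
```

```bash
python3 - <<'E'
from h import *
from station import manip,viewer
print(manip.sense())
s=viewer.snapshot("scene")
crop(s,300,170,380,230,10,"pics/scene6c.png")
E
```

```text
{'t': 5.85, 'q': array([-1.54111536e-01,  6.98765644e-01,  1.85337153e+00,  2.45857553e-05,
        5.89960889e-01, -2.79565989e-01]), 'qd': array([ 4.52775623e-05,  9.68754046e-02,  1.55625361e-02, -8.95646054e-04,
       -1.12224040e-01,  7.25617536e-05]), 'tau': array([ 9.08148737e-03, -4.10486841e+01, -6.89690933e+00, -3.16446483e-05,
        7.57727958e-02,  7.73123219e-06]), 'tcp_pos': array([0.51208263, 0.03278732, 0.00216724]), 'tool_rot': array([-0.04427539,  0.70589   ,  0.04436172,  0.70554308]), 'force': array([ 0.5134096 ,  0.1731563 , -0.15065116]), 'ft_torque': array([0.0027284 , 0.02321912, 0.01396409]), 'finger_gap': 0.64529311178956}
```

View pics/scene6c.png

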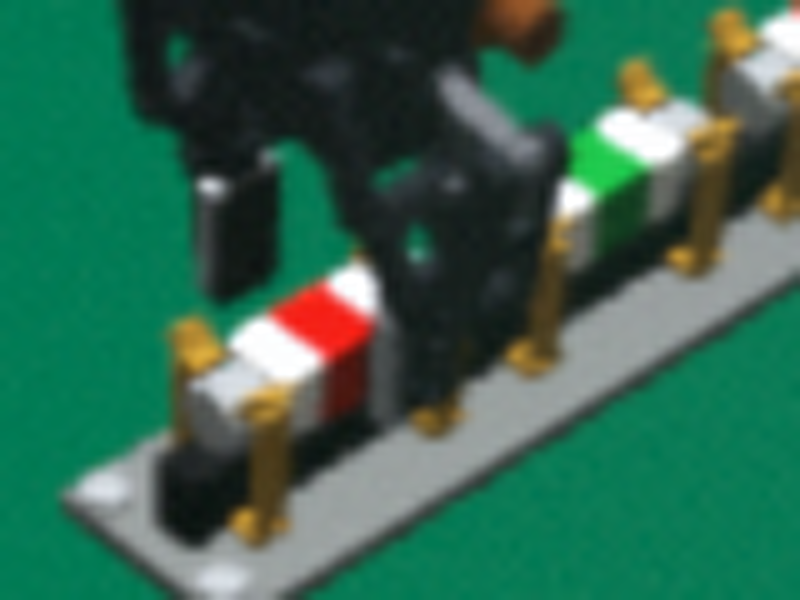

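Request:
move_arm(deltas=[55, 5, 0, 0, 0, 0, 0, 55, 5, 0, 0, 0, 0, 0, 55, 4, 0, 0, 0, 0, 0, 55, 3, 0, 0, 0, 0, 0, 55, 0, 0, 0, 0, 0, 0])

```text
t: 6.4
tcp_pos: [0.5119, 0.0328, -0.0147]
tool_rot: [-0.044, 0.706, 0.044, 0.705]
force: [0.1, -0.3, -0.4]
finger_gap: 0.64
```

Request:
move_arm(deltas=[15, 0, 0, 0, 0, 0, 0, 15, 0, 0, 0, 0, 0, 0, 15, 0, 0, 0, 0, 0, 0, 15, 0, 0, 0, 0, 0, 0, 15, 0, 0, 0, 0, 0, 0, 15, 0, 0, 0, 0, 0, 0], force=70)

```text
t: 7.0
tcp_pos: [0.5124, 0.0327, -0.0138]
tool_rot: [-0.044, 0.706, 0.044, 0.706]
force: [-1.3, 0.0, 6.1]
finger_gap: 0.243
```

Gripped: the opening stopped at about 21 mm. Pulling straight up.

Request:
move_arm(deltas=[15, -2, 0, 0, 0, 0, 0, 15, -2, 0, 0, 0, 0, 0, 15, -2, 0, 0, 0, 0, 0, 15, -2, 0, 0, 0, 0, 0, 15, -2, 0, 0, 0, 0, 0, 15, -2, 0, 0, 0, 0, 0, 15, -4, 0, 0, 0, 0, 0, 15, -4, 0, 0, 0, 0, 0, 15, -6, 0, 0, 0, 0, 0, 15, -6, 0, 0, 0, 0, 0])

```text
t: 8.0
tcp_pos: [0.5128, 0.0327, 0.0188]
tool_rot: [-0.044, 0.705, 0.044, 0.706]
force: [-0.7, 0.7, -0.9]
finger_gap: 0.245
```

```bash
python3 - <<'E'
from h import *
from station import manip,viewer
s=viewer.snapshot("scene")
crop(s,270,130,410,235,5,"pics/scene7c.png")
s=viewer.snapshot("wrist"); cv2.imwrite("pics/wrist7.png",s["image"][:,:,::-1])
E
```

```text
(no output)
```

View pics/scene7c.png

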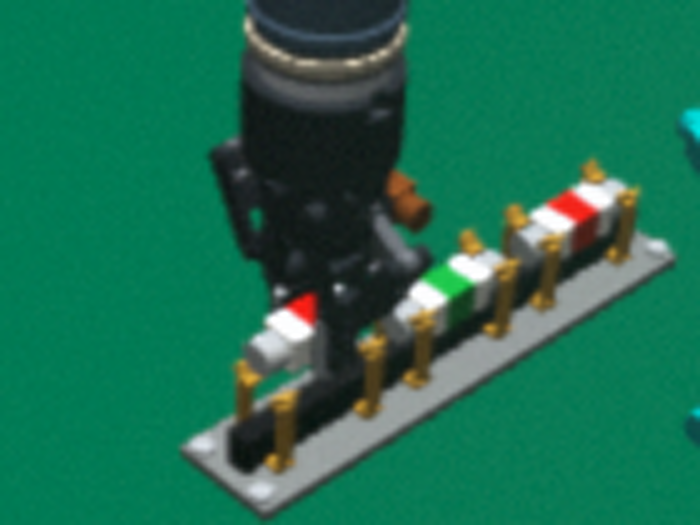

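View pics/wrist7.png

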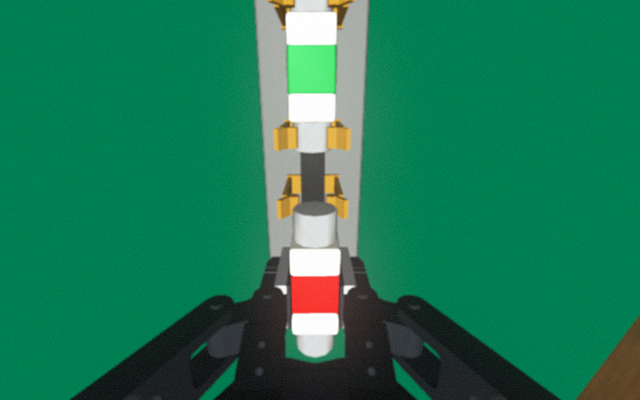

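The fuse is out, level and square in the pads, and the green fuse is still clipped. Lifting and carrying it over the tray.

Request:
move_arm(deltas=[15, -20, 0, 0, 0, 0, 0, 15, -25, 0, 0, 0, 0, 0, 15, -25, 0, 0, 0, 0, 0, 15, -10, -15, 1, 0, 0, 0, 15, 0, -30, 2, 0, 0, 0, 15, 0, -36, 3, 0, 0, 0, 15, 0, -36, 3, 0, 0, 0, 15, 0, -36, 3, 0, 0, 0, 15, 0, -36, 3, 0, 0, 0, 15, 0, -36, 3, 0, 0, 0])

```text
t: 9.1
tcp_pos: [0.5578, -0.1908, 0.0971]
tool_rot: [-0.044, 0.706, 0.044, 0.705]
force: [0.1, 1.1, -1.0]
finger_gap: 0.245
```

Request:
move_arm(deltas=[15, 0, -36, 3, 0, 0, 0, 15, 0, -36, 3, 0, 0, 0, 15, 0, -36, 3, 0, 0, 0, 15, 0, -23, 2, 0, 0, 0, 15, 0, 0, 0, 6.8, 0, 0, 15, 0, 0, 0, 6.8, 0, 0, 15, 0, 0, 0, 6.8, 0, 0, 15, 0, 0, 0, 0, 0, 0])

```text
t: 9.9
tcp_pos: [0.5846, -0.3178, 0.0967]
tool_rot: [0.082, 0.703, -0.081, 0.702]
force: [-0.1, 0.2, -0.6]
finger_gap: 0.243
```

```bash
python3 - <<'E'
from h import *
from station import manip,viewer
st=manip.sense();print(st["t"],st["tcp_pos"],st["finger_gap"]);goto([.583,-.317,.05],-13.2,st)
s=viewer.snapshot("wrist"); cv2.imwrite("pics/wrist8.png",s["image"][:,:,::-1]);pickle.dump(s,open("pics/wrist8.pkl","wb"))
print(dep(s,315,295),dep(s,315,270),dep(s,315,225), dep(s,280,60))
s=viewer.snapshot("scene"); crop(s,160,130,300,340,3,"pics/scene8.png")
E
```

```text
9.9 [ 0.58458026 -0.31779979  0.09672113] 0.24334792959107937
yaw -13.2 turn [-0.05 -0.08 -0.02]
yaw 166.8 turn [ 1.7995e+02 -3.0000e-02  1.3000e-01]
shift now-axes [46.7  0.4 -1.7]  dworld mm [ -1.6   0.8 -46.7]
[ 0.58479882 -0.31870886  0.16179086] [ 0.58772075 -0.30624667  0.16143963] [ 0.59257841 -0.28552903  0.16091559] [ 5.81900764e-01 -2.01129389e-01  9.77146782e-07]
```

View pics/wrist8.png

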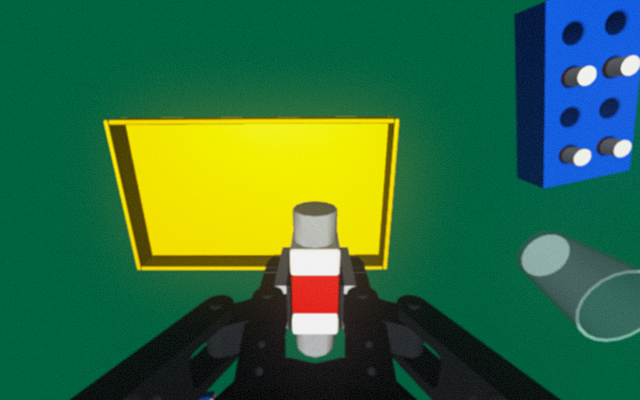

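View pics/scene8.png

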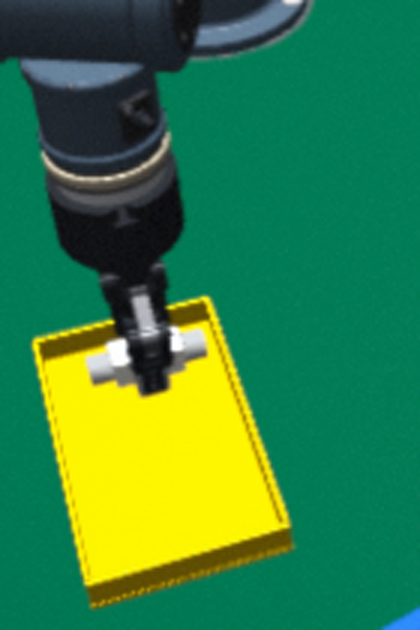

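Request:
move_arm(deltas=[15, 25, 0, -1.6, 0, 0, 0, 15, 25, 0, 0, 0, 0, 0, 15, 25, 0, 0, 0, 0, 0, 15, 20, 0, 0, 0, 0, 0, 15, 10, 0, 0, 0, 0, 0, 15, 8, 0, 0, 0, 0, 0, 15, 6, 0, 0, 0, 0, 0, 15, 4, 0, 0, 0, 0, 0, 15, 3, 0, 0, 0, 0, 0, 15, 0, 0, 0, 0, 0, 0])

```text
t: 11.0
tcp_pos: [0.5841, -0.3165, -0.028]
tool_rot: [0.081, 0.702, -0.081, 0.703]
force: [-0.2, 0.2, -1.8]
finger_gap: 0.247
```

```bash
python3 - <<'E'
from h import *
from station import manip,viewer
st=manip.sense();print(st["t"],st["tcp_pos"],st["force"])
s=viewer.snapshot("wrist"); cv2.imwrite("pics/wrist9.png",s["image"][:,:,::-1]);pickle.dump(s,open("pics/wrist9.pkl","wb"))
print(dep(s,315,295),dep(s,315,225), dep(s,250,200))
s=viewer.snapshot("scene"); crop(s,170,220,270,330,6,"pics/scene9.png")
E
```

```text
11.0 [ 0.58412796 -0.3165129  -0.02804021] [-0.17538425  0.24866331 -1.81003437]
[ 0.58431094 -0.31704208  0.03749197] [ 0.59199483 -0.28413976  0.0362554 ] [ 0.55871642 -0.27702024  0.00264533]
```

View pics/scene9.png

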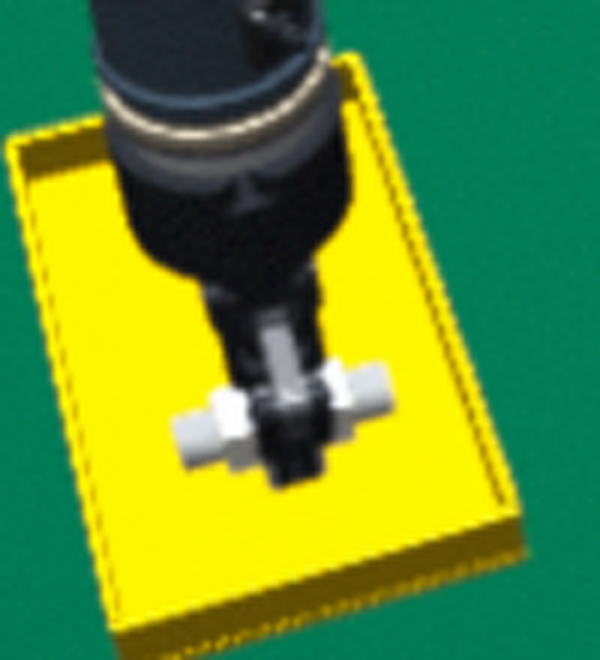

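View pics/wrist9.png

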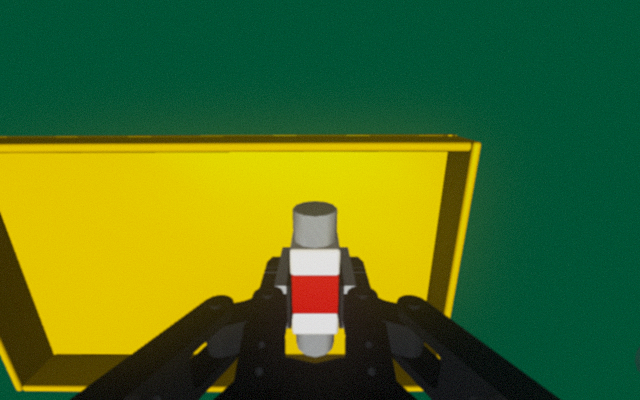

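Request:
move_arm(deltas=[15, 2, 0, 0, 0, 0, 0, 15, 1, 0, 0, 0, 0, 0, 15, 1, 0, 0, 0, 0, 0, 15, 0, 0, 0, 0, 0, 0, 15, 0, 0, 0, 0, 0, 0])

```text
t: 11.6
tcp_pos: [0.5841, -0.3165, -0.0321]
tool_rot: [0.081, 0.702, -0.081, 0.702]
force: [-0.5, 1.0, -0.9]
finger_gap: 0.25
```

Request:
move_arm(deltas=[15, 1, 0, 0, 0, 0, 0, 15, 0, 0, 0, 0, 0, 0])

```text
t: 11.8
tcp_pos: [0.5841, -0.3165, -0.0322]
tool_rot: [0.081, 0.702, -0.081, 0.702]
force: [-1.8, 0.7, 5.2]
finger_gap: 0.247
```

Request:
move_arm(deltas=[15, 1, 0, 0, 0, 0, 0, 15, 0, 0, 0, 0, 0, 0])

```text
t: 12.0
tcp_pos: [0.5841, -0.3165, -0.0322]
tool_rot: [0.081, 0.702, -0.081, 0.702]
force: [-2.8, 1.5, 9.7]
finger_gap: 0.245
```

The tips touch the floor lightly at a reading of −0.032, with the fuse about 6 mm above the floor because the tips reach past its underside. I'll relieve the preload and open gently.

Request:
move_arm(deltas=[15, -1.5, 0, 0, 0, 0, 0, 18, 0, 0, 0, 0, 0, 0, 20, 0, 0, 0, 0, 0, 0, 21, 0, 0, 0, 0, 0, 0, 22, 0, 0, 0, 0, 0, 0, 23, 0, 0, 0, 0, 0, 0, 24, 0, 0, 0, 0, 0, 0, 25, 0, 0, 0, 0, 0, 0, 28, 0, 0, 0, 0, 0, 0, 32, 0, 0, 0, 0, 0, 0], force=20)

```text
t: 13.0
tcp_pos: [0.5838, -0.3165, -0.033]
tool_rot: [0.081, 0.703, -0.081, 0.702]
force: [0.6, -0.1, 2.5]
finger_gap: 0.377
```

```bash
python3 - <<'E'
from h import *
from station import manip,viewer
st=manip.sense();print(st["t"],st["tcp_pos"],st["force"],st["finger_gap"])
s=viewer.snapshot("wrist"); cv2.imwrite("pics/wrist10.png",s["image"][:,:,::-1])
for p in [(315,295),(315,270),(315,250)]: print(dep(s,*p))
E
```

```text
13.0 [ 0.58382271 -0.31645628 -0.0330128 ] [ 0.61456483 -0.14264305  2.52169079] 0.37657230303162575
[ 0.5829138  -0.32187587  0.02583317]
[ 0.5859991  -0.30866802  0.02554968]
[ 0.58834859 -0.29861043  0.02542466]
```

View pics/wrist10.png

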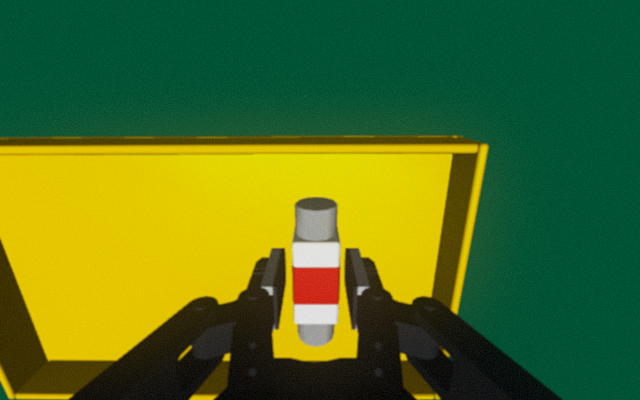

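The fuse lies flat in the tray (top at z = 0.0256, expected 0.026). Rising and going to the other red fuse.

Request:
move_arm(deltas=[36, -5, 0, 0, 0, 0, 0, 40, -10, 0, 0, 0, 0, 0, 40, -25, 0, 0, 0, 0, 0, 45, -30, 0, 0, 0, 0, 0, 50, -30, 0, 0, 0, 0, 0, 55, -30, 0, 0, 0, 0, 0, 55, -10, 0, 0, 0, 0, 0, 55, 0, 18, -7.7, 0, 0, 0, 55, 0, 36, -15.5, 0, 0, 0, 55, 0, 36, -15.5, 0, 0, 0])

```text
t: 14.05
tcp_pos: [0.5658, -0.2192, 0.1067]
tool_rot: [0.082, 0.703, -0.082, 0.702]
force: [-0.3, 0.8, -0.5]
finger_gap: 0.647
```

Request:
move_arm(deltas=[55, 0, 36, -15.5, 0, 0, 0, 55, 0, 36, -15.5, 0, 0, 0, 55, 0, 36, -15.5, 0, 0, 0, 55, 0, 36, -15.5, 0, 0, 0, 55, 0, 36, -15.5, 0, 0, 0, 55, 0, 36, -15.5, 0, 0, 0, 55, 0, 36, -15.5, 0, 0, 0, 55, 0, 36, -15.5, 0, 0, 0, 55, 0, 36, -15.5, 0, 0, 0, 55, 0, 36, -15.5, 0, 0, 0])

```text
t: 15.05
tcp_pos: [0.4969, 0.1672, 0.1067]
tool_rot: [0.081, 0.703, -0.082, 0.702]
force: [0.3, -0.7, -0.3]
finger_gap: 0.641
```

Request:
move_arm(deltas=[55, 0, 36, -15.5, 0, 0, 0, 55, 0, 18, -7.7, 0, 0, 0, 55, 0, 0, 0, -6.9, 0, 0, 55, 0, 0, 0, -6.9, 0, 0, 55, 0, 0, 0, -6.9, 0, 0, 55, 0, 0, 0, 0, 0, 0])

```text
t: 15.65
tcp_pos: [0.4871, 0.2237, 0.1067]
tool_rot: [-0.046, 0.706, 0.046, 0.705]
force: [0.1, 0.2, 0.7]
finger_gap: 0.643
```

```bash
python3 - <<'E'
from h import *
from station import manip,viewer
st=manip.sense();print(st["t"],st["tcp_pos"],st["force"],st["finger_gap"]);goto([.4875,.2235,-.006],7.43,st)
s=viewer.snapshot("wrist"); cv2.imwrite("pics/wrist11.png",s["image"][:,:,::-1]);pickle.dump(s,open("pics/wrist11.pkl","wb"))
print(proj(s,np.array([.4875,.2235,.052])))
sub=s["image"].astype(int);red=((sub[...,0]>150)&(sub[...,1]<90)&(sub[...,2]<90)).astype('uint8')
n,l,q,c=cv2.connectedComponentsWithStats(red)
for i in range(1,n):
    if q[i,4]>50: print(c[i],q[i],atz(s,*c[i],.052))
E
```

```text
15.65 [0.48712546 0.2236576  0.10668251] [0.0652608  0.17308536 0.73113882] 0.6426868954963849
yaw 7.43 turn [ 0.06 -0.11  0.01]
yaw 187.43 turn [-1.7994e+02 -2.0000e-02 -1.7000e-01]
shift now-axes [112.7  -0.2   0.6]  dworld mm [   0.4   -0.2 -112.7]
[315.65945266 203.89463171]
[315.  204.5] [303 195  25  20 500] [0.48702804 0.22289819 0.052     ]
[627.95820433 290.57430341] [608 272  32  41 646] [0.78662143 0.17693757 0.052     ]
```

View pics/wrist11.png

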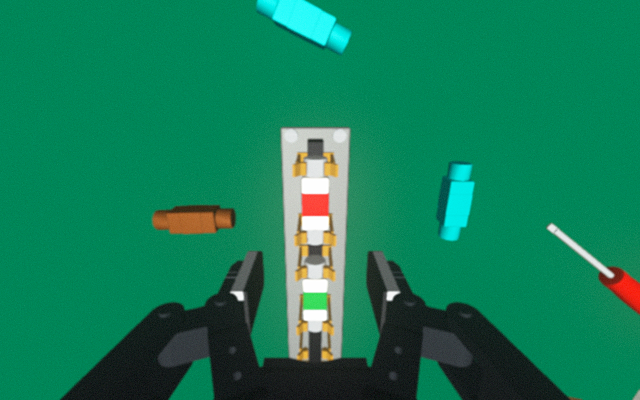

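The band is at (315,204.5), matching the prediction of (315.7,203.9). The red fuse is the far one and green is at (315,300). Descending.

Request:
move_arm(deltas=[55, 25, 0, 0.3, 0, 0, 0, 55, 25, 0, 0, 0, 0, 0, 55, 20, 0, 0, 0, 0, 0, 55, 12, 0, 0, 0, 0, 0, 55, 10, 0, 0, 0, 0, 0, 55, 8, 0, 0, 0, 0, 0, 55, 6, 0, 0, 0, 0, 0, 55, 4, 0, 0, 0, 0, 0, 55, 2, 0, 0, 0, 0, 0, 55, 0, 0, 0, 0, 0, 0])

```text
t: 16.7
tcp_pos: [0.4884, 0.2239, -0.0046]
tool_rot: [-0.046, 0.706, 0.046, 0.706]
force: [0.4, 0.5, -0.3]
finger_gap: 0.641
```

Request:
move_arm(deltas=[15, 0, 0, 0, 0, 0, 0, 15, 0, 0, 0, 0, 0, 0, 15, 0, 0, 0, 0, 0, 0, 15, 0, 0, 0, 0, 0, 0, 15, 0, 0, 0, 0, 0, 0, 15, 0, 0, 0, 0, 0, 0], force=70)

```text
t: 17.3
tcp_pos: [0.4882, 0.2238, -0.0041]
tool_rot: [-0.046, 0.706, 0.046, 0.706]
force: [-1.5, -0.6, 5.7]
finger_gap: 0.242
```

```bash
python3 - <<'E'
from h import *
from station import manip,viewer
s=viewer.snapshot("wrist"); cv2.imwrite("pics/wrist12.png",s["image"][:,:,::-1])
E
```

```text
(no output)
```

View pics/wrist12.png

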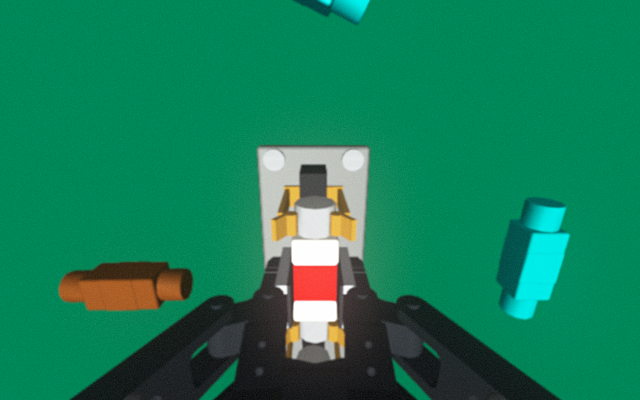

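Gripped on the body, centred on the band. Pulling straight up.

Request:
move_arm(deltas=[15, -2, 0, 0, 0, 0, 0, 15, -2, 0, 0, 0, 0, 0, 15, -2, 0, 0, 0, 0, 0, 15, -2, 0, 0, 0, 0, 0, 15, -2, 0, 0, 0, 0, 0, 15, -2, 0, 0, 0, 0, 0, 15, -4, 0, 0, 0, 0, 0, 15, -4, 0, 0, 0, 0, 0, 15, -6, 0, 0, 0, 0, 0, 15, -6, 0, 0, 0, 0, 0])

```text
t: 18.35
tcp_pos: [0.4899, 0.2241, 0.0286]
tool_rot: [-0.046, 0.704, 0.046, 0.707]
force: [0.6, 0.4, -1.0]
finger_gap: 0.242
```

```bash
python3 - <<'E'
from h import *
from station import manip,viewer
s=viewer.snapshot("scene")
crop(s,270,110,430,235,5,"pics/scene13c.png")
s=viewer.snapshot("wrist"); cv2.imwrite("pics/wrist13.png",s["image"][:,:,::-1])
st=manip.sense();print(st["tcp_pos"],st["tool_rot"]);[print(dep(s,315,v)) for v in (225,265,290,310)]
E
```

```text
[0.48999519 0.22417448 0.02883819] [-0.04599097  0.70420329  0.04640505  0.70698595]
[0.48616409 0.25254526 0.08296555]
[0.4887728  0.23280991 0.08450752]
[0.49046009 0.22002996 0.08600016]
[0.49216706 0.20719523 0.08449669]
```

View pics/scene13c.png

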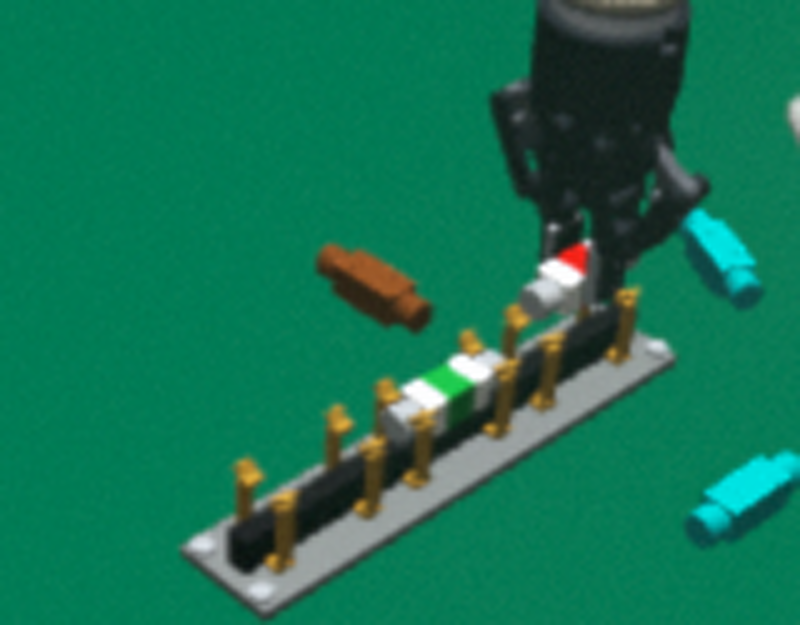

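View pics/wrist13.png

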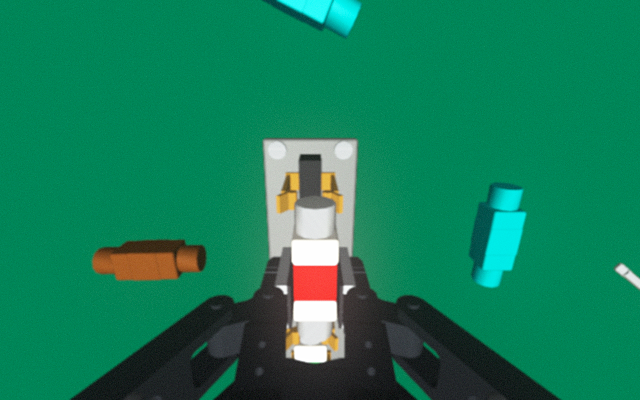

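Both red fuses are out of the clips and green is still seated. Carrying this one to the near half of the tray.

Request:
move_arm(deltas=[15, -20, 0, 0, 0, 0, 0, 15, -25, 0, 0, 0, 0, 0, 15, -25, 0, 0, 0, 0, 0, 15, -10, 0, 0, 0, 0, 0, 15, 0, -18.4, -2.6, 0, 0, 0, 15, 0, -36.7, -5.2, 0, 0, 0, 15, 0, -36.7, -5.2, 0, 0, 0, 15, 0, -36.7, -5.2, 0, 0, 0, 15, 0, -36.7, -5.2, 0, 0, 0, 15, 0, -36.7, -5.2, 0, 0, 0])

```text
t: 19.45
tcp_pos: [0.4859, 0.0185, 0.1069]
tool_rot: [-0.046, 0.706, 0.046, 0.705]
force: [0.3, -0.1, -1.0]
finger_gap: 0.241
```

Request:
move_arm(deltas=[15, 0, -36.7, -5.2, 0, 0, 0, 15, 0, -36.7, -5.2, 0, 0, 0, 15, 0, -36.7, -5.2, 0, 0, 0, 15, 0, -36.7, -5.2, 0, 0, 0, 15, 0, -36.7, -5.2, 0, 0, 0, 15, 0, -36.7, -5.2, 0, 0, 0, 15, 0, -36.7, -5.2, 0, 0, 0, 15, 0, -36.7, -5.2, 0, 0, 0, 15, 0, -18.4, -2.6, 0, 0, 0, 15, 0, 0, 0, 6.9, 0, 0])

```text
t: 20.45
tcp_pos: [0.4833, -0.2982, 0.1069]
tool_rot: [-0.002, 0.707, 0.001, 0.707]
force: [0.0, -0.4, -0.8]
finger_gap: 0.237
```

Request:
move_arm(deltas=[15, 0, 0, 0, 6.9, 0, 0, 15, 0, 0, 0, 6.9, 0, 0, 15, 0, 0, 0, 0, 0, 0])

```text
t: 20.75
tcp_pos: [0.4828, -0.2943, 0.1068]
tool_rot: [0.082, 0.703, -0.081, 0.702]
force: [-0.1, 0.1, -1.1]
finger_gap: 0.236
```

```bash
python3 - <<'E'
from h import *
from station import manip,viewer
st=manip.sense();print(st["t"],st["tcp_pos"],st["finger_gap"]);goto([.485,-.295,-.025],-13.2,st)
s=viewer.snapshot("wrist"); cv2.imwrite("pics/wrist14.png",s["image"][:,:,::-1])
[print(dep(s,315,v)) for v in (225,265,290,310)]
E
```

```text
20.75 [ 0.4827686  -0.29425186  0.10680723] 0.23620115005293676
yaw -13.2 turn [ 0.01 -0.07 -0.06]
yaw 166.8 turn [-1.7999e+02  9.0000e-02 -1.1000e-01]
shift now-axes [131.8  -0.4   2.5]  dworld mm [   2.2   -0.7 -131.8]
[ 0.48970597 -0.26609026  0.16144004]
[ 0.48504442 -0.28607435  0.16169272]
[ 0.48205472 -0.29889821  0.16284222]
[ 0.47937736 -0.31037508  0.16282745]
```

View pics/wrist14.png

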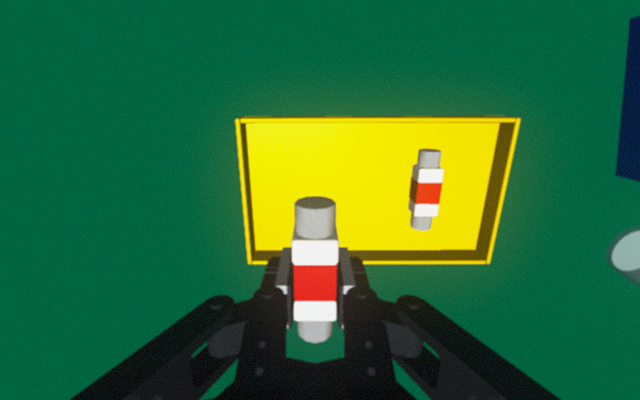

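Request:
move_arm(deltas=[15, 25, 0, 2.5, 0, 0, 0, 15, 25, 0, 0, 0, 0, 0, 15, 25, 0, 0, 0, 0, 0, 15, 20, 0, 0, 0, 0, 0, 15, 12, 0, 0, 0, 0, 0, 15, 10, 0, 0, 0, 0, 0, 15, 7, 0, 0, 0, 0, 0, 15, 5, 0, 0, 0, 0, 0, 15, 3, 0, 0, 0, 0, 0, 15, 0, 0, 0, 0, 0, 0])

```text
t: 21.8
tcp_pos: [0.4857, -0.2958, -0.0246]
tool_rot: [0.081, 0.702, -0.081, 0.702]
force: [-0.2, -0.1, -0.4]
finger_gap: 0.239
```

Request:
move_arm(deltas=[15, 1, 0, 0, 0, 0, 0, 15, 1, 0, 0, 0, 0, 0, 15, 0, 0, 0, 0, 0, 0])

```text
t: 22.1
tcp_pos: [0.4857, -0.2959, -0.0265]
tool_rot: [0.081, 0.702, -0.081, 0.703]
force: [-0.1, 0.5, -0.7]
finger_gap: 0.243
```

Request:
move_arm(deltas=[15, 1, 0, 0, 0, 0, 0, 15, 1, 0, 0, 0, 0, 0, 15, 0, 0, 0, 0, 0, 0])

```text
t: 22.4
tcp_pos: [0.4855, -0.2957, -0.0288]
tool_rot: [0.081, 0.702, -0.081, 0.702]
force: [0.0, -0.4, -1.3]
finger_gap: 0.24
```

Request:
move_arm(deltas=[15, 1, 0, 0, 0, 0, 0, 15, 1, 0, 0, 0, 0, 0, 15, 0, 0, 0, 0, 0, 0])

```text
t: 22.7
tcp_pos: [0.4856, -0.2958, -0.0301]
tool_rot: [0.081, 0.702, -0.081, 0.702]
force: [-0.5, 0.5, 4.2]
finger_gap: 0.245
```

Request:
move_arm(deltas=[15, 1, 0, 0, 0, 0, 0, 15, 0, 0, 0, 0, 0, 0])

```text
t: 22.9
tcp_pos: [0.4856, -0.2958, -0.0301]
tool_rot: [0.081, 0.702, -0.081, 0.703]
force: [-1.7, 1.6, 12.6]
finger_gap: 0.246
```

Contact at −0.030, so this fuse is resting on the floor. I'll relieve the preload, open, check and rise.

Request:
move_arm(deltas=[15, -1, 0, 0, 0, 0, 0, 18, 0, 0, 0, 0, 0, 0, 20, 0, 0, 0, 0, 0, 0, 22, 0, 0, 0, 0, 0, 0, 24, 0, 0, 0, 0, 0, 0, 28, 0, 0, 0, 0, 0, 0, 34, 0, 0, 0, 0, 0, 0, 38, 0, 0, 0, 0, 0, 0, 40, 0, 0, 0, 0, 0, 0], force=20)

```text
t: 23.8
tcp_pos: [0.4855, -0.2957, -0.0308]
tool_rot: [0.081, 0.702, -0.081, 0.702]
force: [-0.2, -0.4, -1.1]
finger_gap: 0.466
```

Request:
move_arm(deltas=[40, -5, 0, 0, 0, 0, 0, 40, -10, 0, 0, 0, 0, 0, 40, -20, 0, 0, 0, 0, 0, 40, -30, 0, 0, 0, 0, 0, 40, -30, 0, 0, 0, 0, 0, 40, -30, 0, 0, 0, 0, 0, 40, -30, 0, 0, 0, 0, 0, 40, -20, 0, 0, 0, 0, 0, 40, 0, 0, 0, 0, 0, 0])

```text
t: 24.7
tcp_pos: [0.4875, -0.2974, 0.1484]
tool_rot: [0.08, 0.7, -0.083, 0.705]
force: [0.1, -0.1, -0.3]
finger_gap: 0.467
```

```bash
python3 - <<'E'
from h import *
from station import manip,viewer
st=manip.sense();print(st["t"],st["tcp_pos"],st["force"],st["finger_gap"])
s=viewer.snapshot("wrist"); cv2.imwrite("pics/wrist15.png",s["image"][:,:,::-1])
sub=s["image"].astype(int);red=((sub[...,0]>110)&(sub[...,1]<70)&(sub[...,2]<70)).astype('uint8')
n,l,q,c=cv2.connectedComponentsWithStats(red)
for i in range(1,n):
    if q[i,4]>50: print(c[i],q[i],dep(s,*c[i]))
s=viewer.snapshot("scene"); cv2.imwrite("pics/scene15.png",s["image"][:,:,::-1])
E
```

```text
24.7 [ 0.48749763 -0.29736421  0.14840066] [ 0.09840383 -0.11430598 -0.25103961] 0.4668183498848019
```

View pics/wrist15.png

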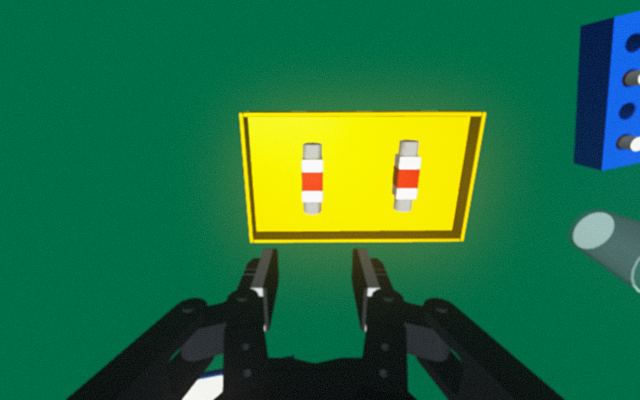

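View pics/scene15.png

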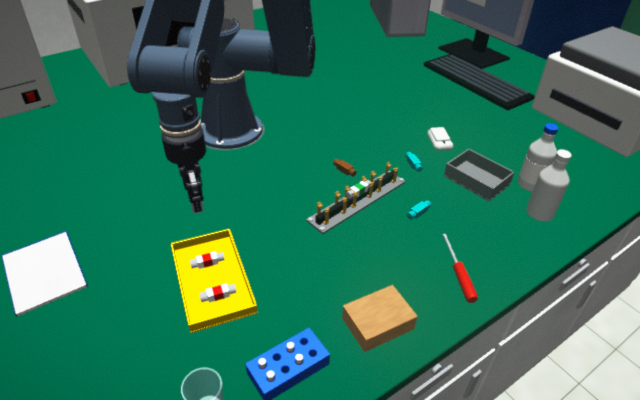

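Both red fuses lie flat in the tray, at wrist pixels (313,180) and (406,177). Green is still clipped in the strip, the gripper is clear and the look-alikes haven't moved. I'll let it settle briefly, check the heights, then hand in.

Request:
move_arm(deltas=[40, 0, 0, 0, 0, 0, 0, 40, 0, 0, 0, 0, 0, 0, 40, 0, 0, 0, 0, 0, 0])

```text
t: 25.1
tcp_pos: [0.485, -0.2953, 0.1431]
tool_rot: [0.082, 0.703, -0.081, 0.702]
force: [-0.1, 0.7, 0.2]
finger_gap: 0.469
```

```bash
python3 - <<'E'
from h import *
from station import manip,viewer,job
s=viewer.snapshot("wrist")
for p in [(313,165),(313,180),(313,196),(408,163),(406,178),(404,195)]: print(dep(s,*p).round(4))
s=viewer.snapshot("top"); print("green",dep(s,265.6,192.2))
print(job.sign_off())
E
```

```text
[ 0.4873 -0.2768  0.0242]
[ 0.4837 -0.2918  0.0254]
[ 0.4798 -0.3083  0.0262]
[ 0.581  -0.2964  0.025 ]
[ 0.5769 -0.3114  0.0251]
[ 0.5723 -0.3288  0.0261]
green [0.49875092 0.12874033 0.05578084]
the job is handed in; nothing more can be done
None
```

Both red-banded fuses are out of their clips and lying flat on the yellow tray's floor, pulled and placed one at a time. I handed the job in at about 25 s of the 64 s allowed. The green fuse is still in its clips, and the arm touched none of the look-alikes.

**Last checks:**
- **Red fuses:** their tops measure 24–26 mm above the bench along their length, against 26 mm expected for a fuse on the floor.
- **Green fuse:** it is still at its starting x and y. Its top read 56 mm from the top camera against an expected 52 mm; before any fuse was pulled, that camera read 53 mm for it.
- **Forces:** the highest wrist force I saw in the readings after each move was about 13 N.

**What did not go as expected:**
- **Tool length:** the fingertips end about 36–39 mm short of the reported TCP. My first attempt to grip closed in the air above the fuse without touching anything. I measured the offset with two cameras, and it was confirmed when the fingertips touched the tray floor.
- **First fuse:** I gripped it low, so the fingertips reached the floor before it did. It dropped about 6 mm when released and landed flat.
- **Second fuse:** I gripped it higher, and it was resting on the floor before I let go.

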